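# Seat the beaker and clip the sprung probe clamp on the stirrer rod

### The job

Gently stand the white beaker in the middle of the stirrer's plate, on the white ring, without tipping it over. Clip the orange sprung clamp onto the blue band of the stirrer's rod: squeeze its two handles to open the jaws and let them close on the rod, so that it grips the band by itself, level, with its probe ring over the beaker's mouth. Leave the bottles, the flask and the jar standing where they are, and let go of everything.

Things in the scene. Friction and masses are not known exactly. Their poses are not given: they have to be found in the camera images.
- stirrer: fixed magnetic stirrer: white box 50 mm high, spanning x -95 to +70, y -70 to +70 mm, with a round dark plate (radius 62 mm, top at 54 mm) painted with a thin white ring of radius 36 mm. Origin on the bench under the plate's centre, z up. An upright steel rod, diameter 14 mm, stands at x = -75 mm, y = 0, its top 215 mm above the bench; black foot of radius 12 mm up to 66 mm
- plate (a point): middle of the stirrer's plate, on its top face (54 mm above the bench)
- band (a point): on the rod's axis, at mid height of its blue band: 175 mm above the bench; the band runs from 150 to 200 mm. Axes as the stirrer's
- clamp: loose sprung clamp, 210 mm long, 24 mm high, 120 g, flat on the bench, pivot axis (z) upright. Origin on its underside by the pivot; x runs from handles to jaws and ring. Orange spine x -70 to +68 mm, flat outer face y = +20 mm. Black lever on the -y side, pivot at x 0, y -14 mm, its handle ending in a round knob at x -52 mm, outer side y = -28 mm at rest. Hold it from above, squeezed
- lever (a joint): angle of the clamp's lever (rad): 0 jaws shut (6 mm gap), 0.5 squeezed fully open (27 mm gap; takes about 12 N at the handles); about 0.2 when clipped on the 14 mm rod
- clamp_grip (a point): between the clamp's handles: x = -50, y = -4, z = 12 mm in its frame. Pinch here along the clamp's y: 48 mm wide at rest, 22 mm when fully squeezed. Then the spine's outer face lies flat on one finger, and the point midway between the fingers is at y of about +9 mm in the clamp's frame
- clamp_mouth (a point): in the clamp's jaws where the rod's axis comes when clipped: x = 44, y = 2, z = 12 mm in its frame (shallow V in the spine's jaw). Squeezed, the mouth is open from y = +7 to -20 mm there. The probe ring closes off the front of the mouth, so the rod enters most easily from above: lower the open clamp over it
- clamp_ring (a point): centre of the clamp's probe ring (hole 26 mm, outside 42 mm): x = 120, y = +8, z = 12 mm in the clamp's frame, so about 75 mm beyond the rod, as far as the plate's middle is from the rod. When let go the clamp swings by about 0.1 to 0.15 rad as its jaws close (clockwise from above), for which the +8 mm roughly allows
- beaker: loose open white plastic beaker, 62 mm outside diameter, 85 mm high, wall 3 mm, with blue marks; origin under its base, z up
- beaker_mouth (a point): centre of the beaker's rim, 85 mm above its base
- amber_bottle: bystander: brown bottle with blue cap, 66 mm diameter, 140 mm high, near the stirrer's side away from the rod; origin under its base
- reagent_bottle: bystander: green bottle with blue cap, 66 mm diameter, 140 mm high, near the clamp; origin under its base
- flask: bystander: glass flask with slim neck, 60 mm diameter at the foot, 17 mm at the neck, 140 mm high, near the beaker; origin under its base
- jar: bystander: yellow jar with dark lid, 64 mm diameter, 75 mm high, near the beaker; origin under its base
Not all that is in view belongs to the job. What is shaped like the beaker but green is not meant.

How it is judged:
By the outcome, as a careful person would: the job done as asked, in the order asked, and still so for the second after the job is handed in, with the robot touching nothing.
It also fails if it takes over 62 s, if anything falls off the work surface, if the arm or the gripper's body presses on something with over 40 N, if the wrist force passes 120 N, or if a joint passes its speed limit or range.

### The arm

A 7-joint arm with a two-finger parallel gripper is mounted at the origin on the work surface. World frame = base frame: x ahead of the robot, y to its left, z up, the work surface at z = 0. Lengths are in m, angles in rad, forces in N, time in s.
With the tool pointing down it reaches from about 0.425 to 1.025 m from the base axis. Payload 3.6 kg.
Tool frame: the origin (TCP) lies on the centre line of the jaws, within the pads' length; the fingertips stand 25 mm ahead of it and the grasp point (between the pads) lies 6 mm ahead of it; z points along the fingers, y is the line along which they close (so a half turn about z gives the same grasp; the last joint's range is limited). The gripper opens to 85 mm and grips with 20 to 120 N. Pads are 22 mm wide; open, the fingers measure 114 mm over their backs; the gripper's body (76 mm by 85 mm) begins 54 mm behind the grasp point. The pads swing forward as they close: fully open they stand 13 mm farther back than shut.
Start: joints at [-1.437, 0.591, 0.048, 1.609, -0.033, 0.943, -0.034], TCP at [0.164, 0.706, 0.256] pointing down, gripper open.
Joint ranges: [-2.69, 2.69], [-0.47, 2.24], [-1.27, 1.36], [0.19, 2.51], [-1.53, 4.68], [0.08, 2.07], [-3.09, 3.09]. Speed limits (rad/s): [2.57, 2.57, 3.14, 3.14, 3.14, 3.14, 3.14].

### API

Orientations are given as a rotation vector (axis times angle).
In Python, from cell import r, imaging, job gives the robot as it stands.
- The arm moves only by the tool carry_out, never from a script. Its argument "series" is a list of rows, each an object of numbers: "grip": the closure, from -1 (fully open) to 1 (shut); "tx", "ty", "tz": the shift along the tool's x, y, z as a fraction of full scale; "turn": the turn about the tool's z as a fraction of full scale. In form: [{"grip": .., "tx": .., "ty": .., "tz": .., "turn": ..}, ...]. A call has 1 to 20 rows; each row is the pose to reach, as a shift and turn from the pose commanded when the call began, along the tool's axes at that moment; what a row does not reach only later rows make up. Full scale, the value 1, is 500 mm for a shift and 90 degrees for a turn. A row lasts 1/8 s, in which the tool goes at most 62.5 mm and 10.7 degrees, less where a joint would pass 70% of its speed; a pose out of reach is approached as far as the arm can. A call with a number of a shift or a turn outside -1 to 1 is refused whole. A call with a gripper value outside its range is refused whole. The fingers move at their own pace and stop on an object; "newtons" is the grip in N (left out, the last holds). Time passes only in rows, so rows that repeat a pose let the fingers close. It gives the time, the measured TCP pose, the force, the opening and the grip force at its end, in the units of the state.
- r.get_state(): the state, without advancing time (a new reading comes with each control period).
- imaging.grab_frame(name): name is "scene" or "top" or "wrist"; returns (picture, depth): 420x560x3 uint8, red, green, blue; 420x560 float32, m along the optical axis (not along the pixel's ray), 0 where there is no reading.
- imaging.camera_params(name): a dict with "fx", "fy", "cx", "cy" (pixels), "dist_coeffs" ([k1, k2, p1, p2, k3] as OpenCV has them; the pictures are not rectified), "R" (3x3) and "t" (3): a world point X has camera coordinates R X + t; the wrist camera has in their place "T_tool_cam" (4x4, takes a point from camera to tool coordinates, whose origin is the TCP and whose axes are the flange's). Camera axes: x right, y down, z forward; pixel columns grow to the right and rows downward; lengths in m; the calibration is good to about 2 mm. A picture is of the moment at which its call begins: read the wrist's pose just before it. camera_params takes no time and is no camera call.
- job.finish_job(): hands the job in; it is judged then, once.
The state is a dict: "t": time; "q": joint angles; "dq": joint speeds; "effort": joint torques, N m; "ee_pos": TCP position; "eef_rot": TCP orientation; "force": force on the tool from outside, world axes, zero at the start; "ft_torque": the same for the moment, N m; "opening": finger opening in m; "grasp_force": force on a finger pad.
Only numpy, scipy, OpenCV 4.12 (cv2) and the standard library are available. Lean on these libraries where they do the work, as an engineer would, in place of code of your own. Each camera call takes 0.05 s, during which the arm holds its last target. There are 200 camera calls.

## Working session

There is one attempt and no reset: what is moved stays moved. The work goes in short steps, Python scripts to look and compute and a tool call to move; the robot and the scene stay as the last step left them, time stands still between calls to the robot, and variables do not carry over. Pictures are saved under pics/ and viewed, at most 13 in all, crops included, and the job is handed in when it is done.

Besides the shell and the picture viewer there is one more tool, called after ">>>" as name([rows], argument=value, ...), one row to a line, values as JSON. carry_out: Moves the arm, as the interface text tells. Shift numbers are shares of 500 mm and turn numbers shares of 90 degrees, none past 1 either way. Its arguments: {"type":"object","properties":{"series":{"type":"array"},"newtons":{"type":"number"}},"required":["series"]}

```bash
mkdir -p pics
cat > h.py <<'E'
import numpy as np, cv2
from cell import r, imaging, job
from scipy.spatial.transform import Rotation as Ro
def cam(n, st=None):
    p=imaging.camera_params(n)
    K=np.array([[p["fx"],0,p["cx"]],[0,p["fy"],p["cy"]],[0,0,1.]]); d=np.array(p["dist_coeffs"],float)
    if "R" in p: R=np.array(p["R"]); t=np.array(p["t"])
    else:
        T=np.eye(4); T[:3,:3]=Ro.from_rotvec(st["eef_rot"]).as_matrix(); T[:3,3]=st["ee_pos"]
        M=np.linalg.inv(T@np.array(p["T_tool_cam"])); R=M[:3,:3]; t=M[:3,3]
    return K,d,R,t
def ray(c,uv):
    K,d,R,t=c; n=cv2.undistortPoints(np.array([[uv]],float),K,d)[0,0]
    v=R.T@np.array([n[0],n[1],1]); return -R.T@t, v
def atz(c,uv,z):
    o,v=ray(c,uv); return o+v*(z-o[2])/v[2]
def cloud(c,dep):
    K,d,R,t=c; h,w=dep.shape
    uv=np.stack(np.meshgrid(np.arange(w),np.arange(h)),-1).reshape(-1,1,2).astype(float)
    n=cv2.undistortPoints(uv,K,d).reshape(-1,2); z=dep.reshape(-1,1)
    P=(np.c_[n*z,z]-t)@R; P[z[:,0]<=0]=np.nan
    return P.reshape(h,w,3)
def proj(c,X):
    K,d,R,t=c; return cv2.projectPoints(np.array(X,float).reshape(-1,3),cv2.Rodrigues(R)[0],t,K,d)[0].reshape(-1,2)
def tri(cs,uvs):
    A=np.zeros((3,3));b=np.zeros(3)
    for c,uv in zip(cs,uvs):
        o,v=ray(c,uv); v/=np.linalg.norm(v); M=np.eye(3)-np.outer(v,v); A+=M;b+=M@o
    return np.linalg.solve(A,b)
def save(n,im,crop=None,s=1):
    if crop: im=im[crop[1]:crop[3],crop[0]:crop[2]]
    cv2.imwrite("pics/"+n,cv2.resize(im[:,:,::-1],None,fx=s,fy=s,interpolation=cv2.INTER_CUBIC))
E
python3 - <<'E'
from h import *
st=r.get_state(); print(st)
for n in("scene","top"):
    im,d=imaging.grab_frame(n); np.savez(n+".npz",im=im,d=d); save(n+".png",im,s=1.4)
    c=cam(n); print(n,-c[2].T@c[3],c[2][2],c[0][0,0])
print(imaging.camera_params("wrist"))
E
```

```text
{'t': 0.0, 'q': array([-1.43646481,  0.59207093,  0.04830036,  1.60982754, -0.03330439,
        0.94270064, -0.03370999]), 'dq': array([ 4.45612865e-04, -4.51832418e-06, -6.78437892e-05,  5.13135576e-04,
       -5.16846098e-05, -1.32962055e-03,  6.60683260e-04]), 'effort': array([-3.54225667e-04, -5.48693705e+01,  1.54604271e+00, -1.98121870e+01,
        9.30699811e-03,  8.65633105e-03, -1.02861600e-05]), 'ee_pos': array([0.16356801, 0.7055166 , 0.25517369]), 'eef_rot': array([-0.35698306, -3.12111032,  0.003452  ]), 'force': array([-0.22798418,  0.10570138, -0.59940565]), 'ft_torque': array([-0.02762092,  0.02133072,  0.0200675 ]), 'grasp_force': 0.0, 'opening': 0.08529315151335917}
scene [ 1.25895947 -0.41871173  1.0998021 ] [-0.54526939  0.34726369 -0.76294772] 411.2647355948185
top [0.43617045 0.02026334 1.17745031] [ 0.13954358  0.00640223 -0.99019523] 401.44445309986963
{'fx': 319.67285253643456, 'fy': 319.67285253643456, 'cx': 283.8773783570887, 'cy': 211.27988623415854, 'dist_coeffs': array([-0.05279722,  0.        ,  0.        ,  0.        ,  0.        ]), 'T_tool_cam': array([[ 1.98102259e-04, -9.45819915e-01, -3.24691621e-01,
         8.39145593e-02],
       [ 9.99999157e-01, -2.29359485e-04,  1.27824321e-03,
         9.81357758e-05],
       [-1.28345899e-03, -3.24691600e-01,  9.45819072e-01,
        -1.16796088e-01],
       [ 0.00000000e+00,  0.00000000e+00,  0.00000000e+00,
         1.00000000e+00]])}
```

View pics/scene.png

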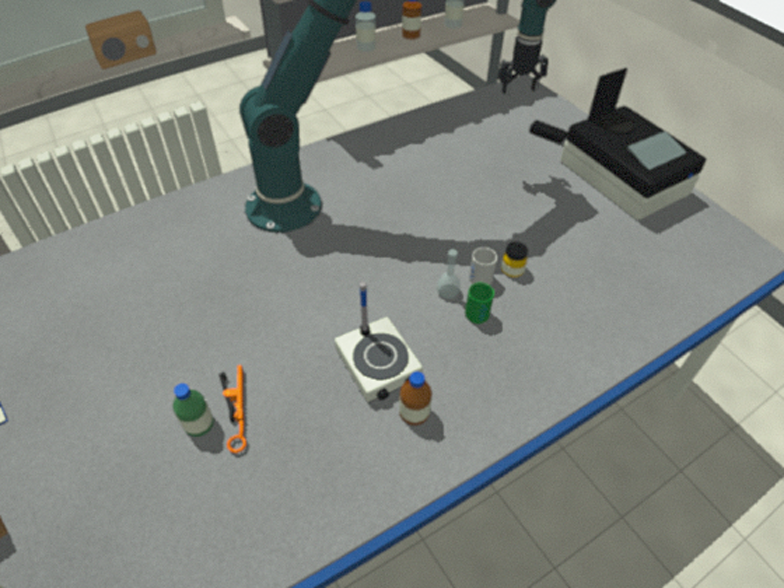

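View pics/top.png

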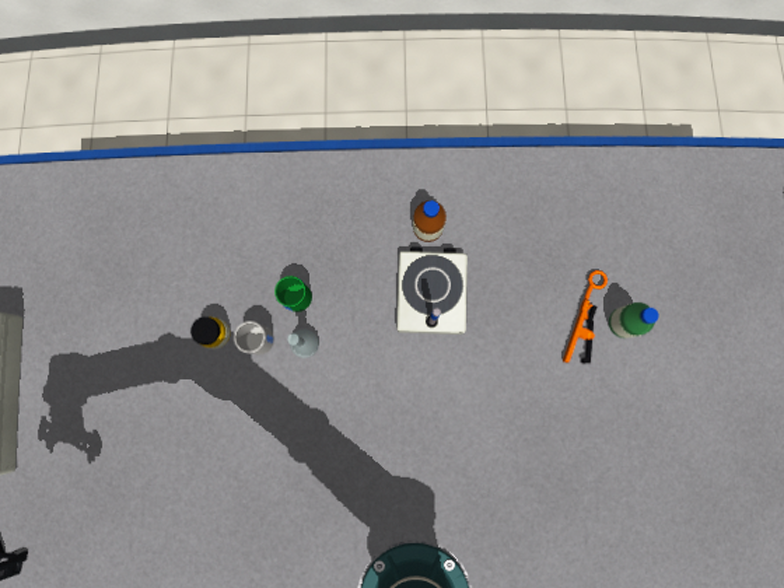

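Run:
```python
from h import *
T=np.load("top.npz");S=np.load("scene.npz")
def cr(im,x,y,w,h,W,H): return cv2.resize(im[y:y+h,x:x+w],(W,H),interpolation=cv2.INTER_CUBIC)
a=np.vstack([np.hstack([cr(T["im"],130,180,100,75,400,300),cr(S["im"],300,165,100,75,400,300)]),
 np.hstack([cr(T["im"],385,185,100,75,400,300),cr(S["im"],130,255,100,75,400,300)])])
save("crops.png",a)
b=np.hstack([cr(T["im"],270,170,80,80,400,400),cr(S["im"],230,195,80,80,400,400)]); save("crops2.png",b)
ct=cam("top"); P=cloud(ct,T["d"]); im=T["im"].astype(int)
# height-banded segments
for nm,z0,z1 in(("stir",.03,.08),("hi",.05,.16),("clamp",.012,.035)):
    m=((P[...,2]>z0)&(P[...,2]<z1)).astype(np.uint8); n,l,s,_=cv2.connectedComponentsWithStats(m)
    for i in range(1,n):
        if s[i,4]>25:
            q=P[l==i]; print(nm,s[i],np.round(np.median(q,0),3),np.round(q.min(0),3),np.round(q.max(0),3),im[l==i].mean(0).astype(int))
```

```text
stir [295 155  23  16 106] [ 0.737 -0.039  0.058] [ 0.731 -0.074  0.031] [ 0.77  -0.012  0.079] [140 131 108]
stir [ 284  176   50   63 2801] [ 0.619 -0.046  0.052] [ 0.532 -0.12   0.031] [0.715 0.024 0.077] [145 146 143]
stir [198 199  18  18  96] [0.637 0.257 0.055] [0.599 0.218 0.03 ] [0.647 0.265 0.079] [10 75 25]
stir [202 203  19  19  82] [0.596 0.216 0.057] [0.588 0.205 0.03 ] [0.633 0.254 0.08 ] [15 77 37]
stir [437 217  20  24 153] [ 0.541 -0.425  0.06 ] [ 0.518 -0.459  0.03 ] [ 0.581 -0.418  0.08 ] [ 96 104  86]
stir [  0 223  12 116 978] [0.446 0.851 0.05 ] [0.254 0.846 0.03 ] [0.592 0.861 0.079] [99 99 91]
stir [136 227  26  21 433] [0.541 0.402 0.073] [0.515 0.377 0.03 ] [0.573 0.44  0.08 ] [46 39 20]
stir [169 231  14  20 104] [0.536 0.339 0.056] [0.504 0.313 0.03 ] [0.557 0.344 0.079] [106 104 101]
stir [183 232  11  21  93] [0.522 0.291 0.056] [0.499 0.285 0.03 ] [0.557 0.309 0.08 ] [111 112 116]
stir [207 235  20  21 240] [0.513 0.211 0.047] [0.49 0.19 0.03] [0.547 0.245 0.079] [115 124 124]
stir [272 403  48  17 381] [0.064 0.001 0.048] [ 0.032 -0.063  0.03 ] [0.078
[... 1377 characters left out ...]
 [ 0.544 -0.425  0.025] [ 0.518 -0.446  0.012] [ 0.576 -0.421  0.035] [ 96 100  85]
clamp [  4 224  12 114 547] [0.417 0.851 0.024] [0.253 0.845 0.012] [0.592 0.861 0.035] [98 98 89]
clamp [155 228   9  20  54] [0.541 0.382 0.024] [0.515 0.379 0.013] [0.572 0.396 0.035] [101  99  81]
clamp [174 233  11  18  41] [0.539 0.34  0.021] [0.507 0.317 0.012] [0.557 0.344 0.032] [107 106 102]
clamp [183 234  12  20  42] [0.521 0.29  0.024] [0.498 0.285 0.013] [0.553 0.319 0.035] [ 99 103 110]
clamp [210 236  18  20  64] [0.504 0.199 0.029] [0.49  0.19  0.013] [0.544 0.238 0.035] [117 124 124]
clamp [ 258  389   77   31 1005] [ 0.071 -0.001  0.015] [ 0.024 -0.106  0.012] [0.11  0.107 0.035] [44 64 65]
```

View pics/crops.png

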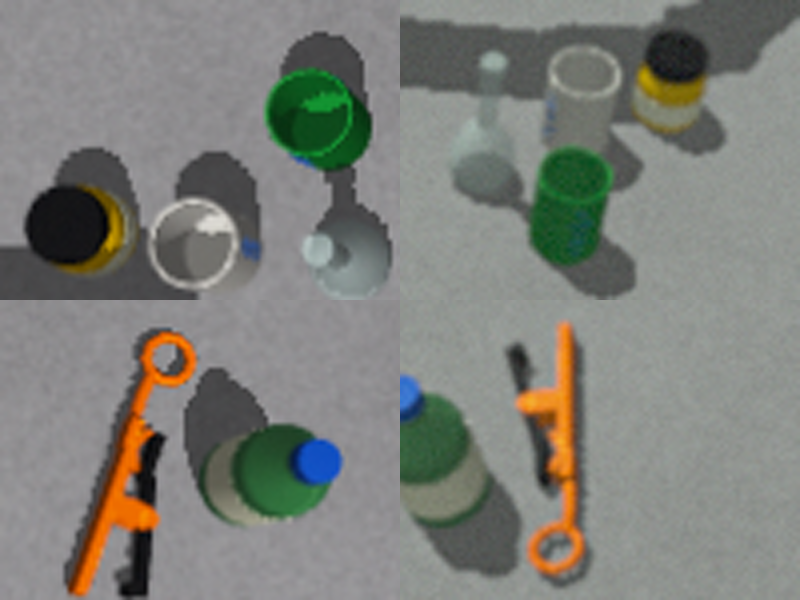

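View pics/crops2.png

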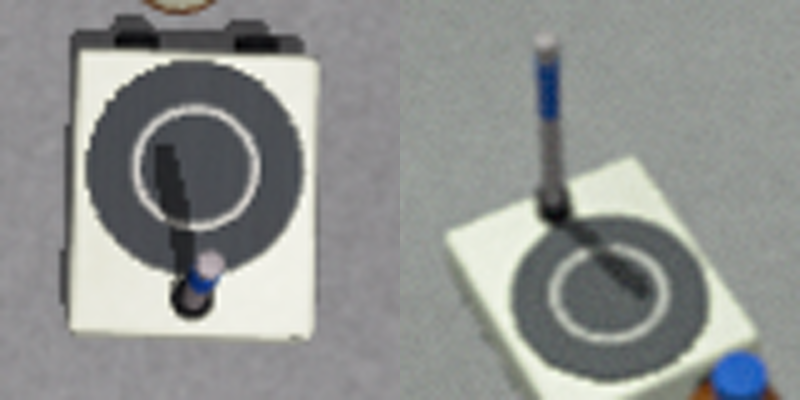

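Run:
```python
from h import *
c=[cam("top"),cam("scene")]
def X(n,a,b): p=tri(c,[a,b]); print(n,np.round(p,4),"res px",np.round(proj(c[0],p)[0]-a,1),np.round(proj(c[1],p)[0]-b,1)); return p
T=lambda u,v,x0,y0,s:np.array([x0+(u+.5)/s-.5,y0+(v+.5)/s-.5])
X("beaker rim",T(194,244,130,180,4),T(185,77,300,165,4))
rg=X("clamp ring",T(167,58,385,185,4),T(157,247,130,255,4))
X("spine end",T(76,287,385,185,4),T(166,25,130,255,4))
X("knob",T(134,283,385,185,4),T(116,51,130,255,4))
pl=X("plate",T(197,167,270,170,5),T(208,295,230,195,5))
rod=X("rodtop",T(209,263,270,170,5),T(147,40,230,195,5))
X("footbase",T(191,298,270,170,5),T(153,205,230,195,5))
d=pl-rod; print("stir yaw",np.arctan2(d[1],d[0]),np.hypot(*d[:2]))
# clamp orange cloud + plate box corners
t=np.load("top.npz"); P=cloud(c[0],t["d"]); im=t["im"].astype(int)
m=(im[...,0]>150)&(im[...,1]<140)&(im[...,2]<70)&(P[...,2]>.005)&(P[...,2]<.05)&(P[...,1]<-.25); q=P[m]
# fit spine: left edge line, points per x bin max y
bs=np.arange(.475,.60,.008); e=[]
for a in bs:
    k=q[(q[:,0]>=a)&(q[:,0]<a+.008)]
    if len(k): e.append((a+.004,k[:,1].max(),k[:,1].min()))
e=np.array(e); print(np.round(e,4)); print(np.polyfit(e[:,0],e[:,1],1))
w=(im.min(-1)>200)&(abs(P[...,2]-.05)<.012)&(P[...,0]>.4)&(P[...,0]<.75)
print("box",cv2.minAreaRect(P[w][:,:2].astype(np.float32)))
d=(abs(P[...,2]-.054)<.012)&(im.max(-1)<120)&(abs(P[...,1]+.046)<.08)&(P[...,0]>.5)&(P[...,0]<.71)
print("plate",cv2.minEnclosingCircle(P[d][:,:2].astype(np.float32)))
```

```text
beaker rim [0.5294 0.3176 0.0776] res px [-0.2 -0.1] [-0.1  0. ]
clamp ring [ 0.6429 -0.4013  0.0136] res px [0.1 0. ] [0.1 0. ]
spine end [ 0.4745 -0.3206  0.0239] res px [0.4 0.2] [0.4 0. ]
knob [ 0.4763 -0.3636  0.023 ] res px [0.5 0.2] [0.5 0. ]
plate [ 0.6313 -0.0487  0.0534] res px [-0.1 -0. ] [-0.1  0. ]
rodtop [ 0.5562 -0.0432  0.2145] res px [-0.1 -0. ] [-0.1  0. ]
footbase [ 0.5559 -0.0434  0.0572] res px [0.1 0.1] [ 0.1 -0. ]
stir yaw -0.07261706893727092 0.0753259324403303
[[ 0.479  -0.3207 -0.3296]
 [ 0.487  -0.3241 -0.3332]
 [ 0.495  -0.3281 -0.3356]
 [ 0.503  -0.3316 -0.3398]
 [ 0.511  -0.3344 -0.3435]
 [ 0.519  -0.3377 -0.3817]
 [ 0.527  -0.3412 -0.382 ]
 [ 0.535  -0.3452 -0.3759]
 [ 0.543  -0.3475 -0.3575]
 [ 0.551  -0.3509 -0.361 ]
 [ 0.559  -0.3558 -0.3695]
 [ 0.567  -0.3575 -0.3674]
 [ 0.575  -0.3617 -0.3705]
 [ 0.583  -0.3632 -0.3809]
 [ 0.591  -0.3655 -0.3772]
 [ 0.599  -0.3697 -0.3758]]
[-0.40705063 -0.12652743]
box ((0.6164087057113647, -0.04819390922784805), (0.13383284211158752, 0.15857689082622528), 87.22672271728516)
plate ((0.6316805481910706, -0.03811325877904892), 0.08706064522266388)
```

```bash
cat >> h.py <<'E'
def need(xyz,yaw=None):
    "fractions tx ty tz turn to TCP xyz with tool-y line along world angle yaw"
    s=r.get_state(); R=Ro.from_rotvec(s["eef_rot"]).as_matrix()
    d=R.T@(np.array(xyz)-s["ee_pos"])/.5; out=list(np.round(d,4))
    if yaw is not None:
        v=R.T@np.array([np.cos(yaw),np.sin(yaw),0]); a=np.arctan2(-v[0],v[1])
        a=[(a+k*np.pi)/(np.pi/2) for k in(-1,0,1)]; out.append([round(x,4) for x in a])
    return out
def state():
    s=r.get_state(); print("t",round(s["t"],2),"p",np.round(s["ee_pos"],4),"q",np.round(s["q"],2),"f",np.round(s["force"],1),"open",round(s["opening"],4),"gf",round(s["grasp_force"],1),"ydir",np.round(Ro.from_rotvec(s["eef_rot"]).as_matrix()[:,1],3)); return s
E
python3 -c "
from h import *
state();print(need([.50,.33,.25],-.15),need([.529,.317,.30],-.15))"
```

```text
t 0.1 p [0.1636 0.7056 0.2552] q [-1.44  0.59  0.05  1.61 -0.03  0.94 -0.03] f [ 0.5 -0.1  0.1] open 0.0854 gf 0.0 ydir [ 0.226  0.974 -0.002]
[np.float64(-0.8251), np.float64(-0.5798), np.float64(0.0118), [np.float64(-1.0495), np.float64(0.9505), np.float64(2.9505)]] [np.float64(-0.8875), np.float64(-0.5923), np.float64(-0.0882), [np.float64(-1.0495), np.float64(0.9505), np.float64(2.9505)]]
```

>>> carry_out([
  {"grip": -1,"tx": -0.8875,"ty": -0.592,"tz": -0.088,"turn": 0.95},
  {"grip": -1,"tx": -0.8875,"ty": -0.592,"tz": -0.088,"turn": 0.95},
  {"grip": -1,"tx": -0.8875,"ty": -0.592,"tz": -0.088,"turn": 0.95},
  {"grip": -1,"tx": -0.8875,"ty": -0.592,"tz": -0.088,"turn": 0.95},
  {"grip": -1,"tx": -0.8875,"ty": -0.592,"tz": -0.088,"turn": 0.95},
  {"grip": -1,"tx": -0.8875,"ty": -0.592,"tz": -0.088,"turn": 0.95},
  {"grip": -1,"tx": -0.8875,"ty": -0.592,"tz": -0.088,"turn": 0.95},
  {"grip": -1,"tx": -0.8875,"ty": -0.592,"tz": -0.088,"turn": 0.95},
  {"grip": -1,"tx": -0.8875,"ty": -0.592,"tz": -0.088,"turn": 0.95},
  {"grip": -1,"tx": -0.8875,"ty": -0.592,"tz": -0.088,"turn": 0.95},
  {"grip": -1,"tx": -0.8875,"ty": -0.592,"tz": -0.088,"turn": 0.95},
  {"grip": -1,"tx": -0.8875,"ty": -0.592,"tz": -0.088,"turn": 0.95},
  {"grip": -1,"tx": -0.8875,"ty": -0.592,"tz": -0.088,"turn": 0.95},
  {"grip": -1,"tx": -0.8875,"ty": -0.592,"tz": -0.088,"turn": 0.95},
  {"grip": -1,"tx": -0.8875,"ty": -0.592,"tz": -0.088,"turn": 0.95},
])

```text
t: 1.98
ee_pos: [0.529, 0.318, 0.3003]
eef_rot: [-2.38, -2.05, 0.0]
force: [-0.3, 0.0, 0.2]
opening: 0.0852
grasp_force: 0.0
```

Run:
```python
from h import *
s=state(); im,d=imaging.grab_frame("wrist"); c=cam("wrist",s); save("w1.png",im); np.savez("w1.npz",im=im,d=d)
P=cloud(c,d)
m=(P[...,2]>.065)&(P[...,2]<.10)&(np.hypot(P[...,0]-.529,P[...,1]-.317)<.05)
print(m.sum(),np.median(P[m],0),cv2.minEnclosingCircle(P[m][:,:2].astype(np.float32)),np.percentile(P[m][:,2],[5,50,95]))
print(proj(c,[.529,.317,.085]),need([.529,.317,.069],-.15))
```

```text
t 1.98 p [0.529  0.318  0.3003] q [-0.97  0.44  0.5   1.83 -0.26  0.93 -0.5 ] f [-0.3  0.   0.2] open 0.0852 gf 0.0 ydir [ 0.989 -0.148 -0.   ]
881 [0.52795813 0.30850524 0.08278214] ((0.5277373790740967, 0.31673625111579895), 0.03164059668779373) [0.06712317 0.08278214 0.08497871]
[[284.18434838 185.77944696]] [np.float64(-0.0017), np.float64(0.0002), np.float64(0.4626), [np.float64(-1.9993), np.float64(0.0007), np.float64(2.0007)]]
```

View pics/w1.png

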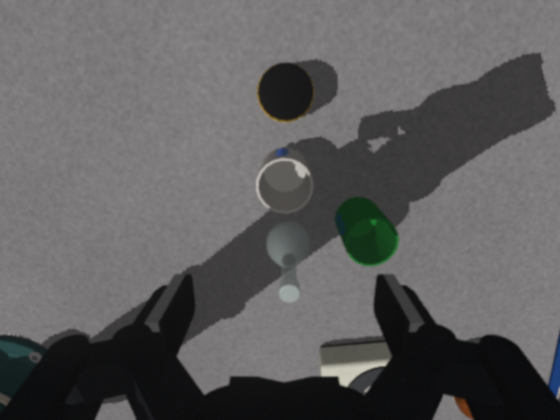

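>>> carry_out([
  {"grip": -1,"tx": -0.003,"ty": -0.0025,"tz": 0.1,"turn": 0},
  {"grip": -1,"tx": -0.003,"ty": -0.0025,"tz": 0.2,"turn": 0},
  {"grip": -1,"tx": -0.003,"ty": -0.0025,"tz": 0.29,"turn": 0},
  {"grip": -1,"tx": -0.003,"ty": -0.0025,"tz": 0.35,"turn": 0},
  {"grip": -1,"tx": -0.003,"ty": -0.0025,"tz": 0.4,"turn": 0},
  {"grip": -1,"tx": -0.003,"ty": -0.0025,"tz": 0.44,"turn": 0},
  {"grip": -1,"tx": -0.003,"ty": -0.0025,"tz": 0.462,"turn": 0},
  {"grip": -1,"tx": -0.003,"ty": -0.0025,"tz": 0.462,"turn": 0},
  {"grip": 1,"tx": -0.003,"ty": -0.0025,"tz": 0.462,"turn": 0},
  {"grip": 1,"tx": -0.003,"ty": -0.0025,"tz": 0.462,"turn": 0},
  {"grip": 1,"tx": -0.003,"ty": -0.0025,"tz": 0.462,"turn": 0},
  {"grip": 1,"tx": -0.003,"ty": -0.0025,"tz": 0.462,"turn": 0},
  {"grip": 1,"tx": -0.003,"ty": -0.0025,"tz": 0.462,"turn": 0},
  {"grip": 1,"tx": -0.003,"ty": -0.0025,"tz": 0.462,"turn": 0},
  {"grip": 1,"tx": -0.003,"ty": -0.0025,"tz": 0.462,"turn": 0},
  {"grip": 1,"tx": -0.003,"ty": -0.0025,"tz": 0.462,"turn": 0},
], newtons=22)

```text
t: 4.03
ee_pos: [0.5285, 0.3168, 0.0704]
eef_rot: [2.381, 2.049, 0.003]
force: [-0.2, -0.6, 5.9]
opening: 0.0624
grasp_force: 24.1
```

>>> carry_out([
  {"grip": 1,"tx": 0,"ty": 0,"tz": -0.02,"turn": 0},
  {"grip": 1,"tx": 0,"ty": 0,"tz": -0.08,"turn": 0},
  {"grip": 1,"tx": 0,"ty": 0,"tz": -0.17,"turn": 0},
  {"grip": 1,"tx": 0,"ty": 0,"tz": -0.27,"turn": 0},
  {"grip": 1,"tx": 0,"ty": 0,"tz": -0.36,"turn": 0},
  {"grip": 1,"tx": 0,"ty": 0,"tz": -0.38,"turn": 0},
])

```text
t: 4.78
ee_pos: [0.5291, 0.3169, 0.2628]
eef_rot: [2.381, 2.049, 0.009]
force: [-0.4, -0.4, -2.3]
opening: 0.0623
grasp_force: 24.6
```

```bash
python3 -c "
from h import *
state();print(need([.665,0.05,.26],-np.pi/4),need([.6313,-.0482,.26],-np.pi/4),need([.6313,-.0482,.126]))"
```

```text
t 4.78 p [0.5291 0.3169 0.2628] q [-0.96  0.48  0.49  1.87 -0.3   0.85 -0.47] f [-0.4 -0.4 -2.3] open 0.0623 gf 24.6 ydir [ 0.989 -0.149  0.004]
[np.float64(-0.4875), np.float64(0.3482), np.float64(0.005), [np.float64(-1.5951), np.float64(0.4049), np.float64(2.4049)]] [np.float64(-0.6917), np.float64(0.3108), np.float64(0.004), [np.float64(-1.5951), np.float64(0.4049), np.float64(2.4049)]] [np.float64(-0.6928), np.float64(0.3096), np.float64(0.272)]
```

>>> carry_out([
  {"grip": 1,"tx": -0.07,"ty": 0.05,"tz": 0,"turn": 0.05},
  {"grip": 1,"tx": -0.14,"ty": 0.1,"tz": 0,"turn": 0.12},
  {"grip": 1,"tx": -0.21,"ty": 0.15,"tz": 0,"turn": 0.2},
  {"grip": 1,"tx": -0.28,"ty": 0.2,"tz": 0,"turn": 0.28},
  {"grip": 1,"tx": -0.35,"ty": 0.25,"tz": 0,"turn": 0.34},
  {"grip": 1,"tx": -0.42,"ty": 0.3,"tz": 0,"turn": 0.4},
  {"grip": 1,"tx": -0.488,"ty": 0.347,"tz": 0,"turn": 0.405},
  {"grip": 1,"tx": -0.55,"ty": 0.337,"tz": 0,"turn": 0.405},
  {"grip": 1,"tx": -0.62,"ty": 0.324,"tz": 0,"turn": 0.405},
  {"grip": 1,"tx": -0.67,"ty": 0.315,"tz": 0,"turn": 0.405},
  {"grip": 1,"tx": -0.692,"ty": 0.311,"tz": 0,"turn": 0.405},
  {"grip": 1,"tx": -0.692,"ty": 0.311,"tz": 0.05,"turn": 0.405},
  {"grip": 1,"tx": -0.692,"ty": 0.31,"tz": 0.11,"turn": 0.405},
  {"grip": 1,"tx": -0.692,"ty": 0.31,"tz": 0.17,"turn": 0.405},
  {"grip": 1,"tx": -0.692,"ty": 0.31,"tz": 0.21,"turn": 0.405},
  {"grip": 1,"tx": -0.692,"ty": 0.31,"tz": 0.23,"turn": 0.405},
  {"grip": 1,"tx": -0.692,"ty": 0.31,"tz": 0.24,"turn": 0.405},
  {"grip": 1,"tx": -0.692,"ty": 0.31,"tz": 0.24,"turn": 0.405},
])

```text
t: 7.02
ee_pos: [0.63, -0.0488, 0.1397]
eef_rot: [2.902, 1.202, 0.001]
force: [0.1, -0.9, -0.9]
opening: 0.0622
grasp_force: 24.7
```

Run:
```python
from h import *
s=state(); print(need([.6313,-.0482,.1244],-np.pi/4))
a=imaging.grab_frame("top")[0]; b=imaging.grab_frame("scene")[0]
def cr(im,x,y,w,h,W,H): return cv2.resize(im[y:y+h,x:x+w],(W,H),interpolation=cv2.INTER_CUBIC)
save("place.png",np.hstack([cr(a,270,170,80,80,400,400),cr(b,230,175,80,80,400,400)]))
```

```text
t 7.03 p [ 0.63   -0.0488  0.1397] q [-0.35  0.69  0.54  1.92 -0.54  0.68 -0.27] f [ 0.1 -0.9 -0.9] open 0.0622 gf 24.7 ydir [ 0.707 -0.707  0.001]
[np.float64(0.0027), np.float64(0.001), np.float64(0.0306), [np.float64(-2.0), np.float64(-0.0), np.float64(2.0)]]
```

View pics/place.png

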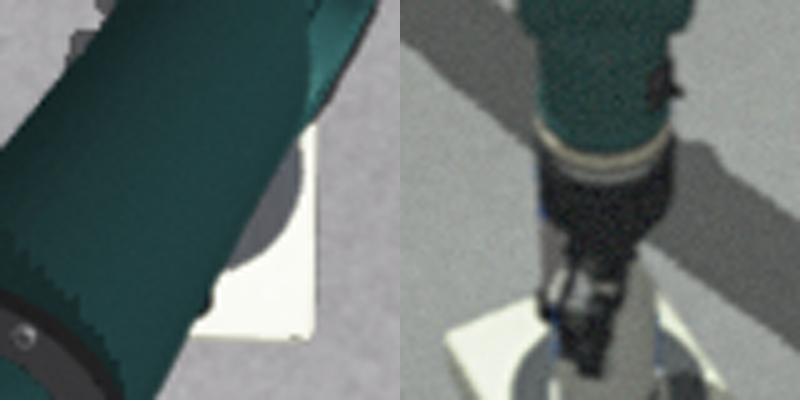

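>>> carry_out([
  {"grip": 1,"tx": 0.0025,"ty": 0.001,"tz": 0.012,"turn": 0},
  {"grip": 1,"tx": 0.0025,"ty": 0.001,"tz": 0.02,"turn": 0},
  {"grip": 1,"tx": 0.0025,"ty": 0.001,"tz": 0.026,"turn": 0},
  {"grip": 1,"tx": 0.0025,"ty": 0.001,"tz": 0.029,"turn": 0},
  {"grip": 1,"tx": 0.0025,"ty": 0.001,"tz": 0.029,"turn": 0},
])

```text
t: 7.75
ee_pos: [0.6308, -0.0483, 0.1247]
eef_rot: [2.902, 1.202, -0.0]
force: [0.2, 0.6, -0.8]
opening: 0.0622
grasp_force: 24.7
```

>>> carry_out([
  {"grip": 1,"tx": 0,"ty": 0,"tz": 0.002,"turn": 0},
  {"grip": 1,"tx": 0,"ty": 0,"tz": 0.003,"turn": 0},
  {"grip": 1,"tx": 0,"ty": 0,"tz": 0.003,"turn": 0},
])

```text
t: 8.12
ee_pos: [0.631, -0.0484, 0.1244]
eef_rot: [-2.902, -1.202, -0.001]
force: [-1.1, -0.0, 6.2]
opening: 0.0622
grasp_force: 25.0
```

>>> carry_out([
  {"grip": -0.5,"tx": 0,"ty": 0,"tz": 0.002,"turn": 0},
  {"grip": -0.6,"tx": 0,"ty": 0,"tz": 0.002,"turn": 0},
  {"grip": -0.7,"tx": 0,"ty": 0,"tz": 0.002,"turn": 0},
  {"grip": -0.9,"tx": 0,"ty": 0,"tz": 0.002,"turn": 0},
  {"grip": -1,"tx": 0,"ty": 0,"tz": 0.002,"turn": 0},
  {"grip": -1,"tx": 0,"ty": 0,"tz": 0.002,"turn": 0},
  {"grip": -1,"tx": 0,"ty": 0,"tz": -0.02,"turn": 0},
  {"grip": -1,"tx": 0,"ty": 0,"tz": -0.07,"turn": 0},
  {"grip": -1,"tx": 0,"ty": 0,"tz": -0.15,"turn": 0},
  {"grip": -1,"tx": 0,"ty": 0,"tz": -0.25,"turn": 0},
  {"grip": -1,"tx": 0,"ty": 0,"tz": -0.35,"turn": 0},
  {"grip": -1,"tx": 0,"ty": 0,"tz": -0.37,"turn": 0},
])

```text
t: 9.62
ee_pos: [0.6327, -0.0494, 0.3131]
eef_rot: [2.9, 1.2, 0.012]
force: [-0.2, -0.7, -0.6]
opening: 0.0857
grasp_force: 0.0
```

Run:
```python
from h import *
s=state(); im,d=imaging.grab_frame("wrist"); c=cam("wrist",s); P=cloud(c,d)
m=(P[...,2]>.12)&(P[...,2]<.15)&(np.hypot(P[...,0]-.631,P[...,1]+.048)<.05)
print(m.sum(),cv2.minEnclosingCircle(P[m][:,:2].astype(np.float32)),np.percentile(P[m][:,2],[5,50,95]))
g=.387; a=np.pi/2-g
p=[.484,-.347]
print(need([p[0],p[1],.30],a))
```

```text
t 9.62 p [ 0.6327 -0.0494  0.3131] q [-0.47  0.49  0.7   1.79 -0.37  0.98 -0.41] f [-0.2 -0.7 -0.6] open 0.0857 gf 0.0 ydir [ 0.707 -0.708  0.006]
1153 ((0.6308326125144958, -0.0483546108007431), 0.03156130388379097) [0.12208523 0.13687794 0.13891962]
[np.float64(-0.6312), np.float64(0.212), np.float64(0.0225), [np.float64(-3.2539), np.float64(-1.2539), np.float64(0.7461)]]
```

>>> carry_out([
  {"grip": -1,"tx": -0.63,"ty": 0.212,"tz": 0.02,"turn": 0.746},
  {"grip": -1,"tx": -0.63,"ty": 0.212,"tz": 0.02,"turn": 0.746},
  {"grip": -1,"tx": -0.63,"ty": 0.212,"tz": 0.02,"turn": 0.746},
  {"grip": -1,"tx": -0.63,"ty": 0.212,"tz": 0.02,"turn": 0.746},
  {"grip": -1,"tx": -0.63,"ty": 0.212,"tz": 0.02,"turn": 0.746},
  {"grip": -1,"tx": -0.63,"ty": 0.212,"tz": 0.02,"turn": 0.746},
  {"grip": -1,"tx": -0.63,"ty": 0.212,"tz": 0.02,"turn": 0.746},
  {"grip": -1,"tx": -0.63,"ty": 0.212,"tz": 0.02,"turn": 0.746},
  {"grip": -1,"tx": -0.63,"ty": 0.212,"tz": 0.02,"turn": 0.746},
  {"grip": -1,"tx": -0.63,"ty": 0.212,"tz": 0.02,"turn": 0.746},
  {"grip": -1,"tx": -0.63,"ty": 0.212,"tz": 0.02,"turn": 0.746},
])

```text
t: 11.05
ee_pos: [0.4834, -0.3454, 0.2984]
eef_rot: [-3.083, 0.601, -0.0]
force: [0.4, 0.0, -0.3]
opening: 0.0853
grasp_force: 0.0
```

Run:
```python
from h import *
s=state(); im,d=imaging.grab_frame("wrist"); c=cam("wrist",s); save("w2.png",im); np.savez("w2.npz",im=im,d=d); P=cloud(c,d); I=im.astype(int)
m=(I[...,0]>140)&(I[...,1]<140)&(I[...,2]<70)&(P[...,2]>.015)&(P[...,2]<.04); q=P[m]
print(len(q),np.percentile(q[:,2],[5,50,95]))
# model: spine face at y=20 (x -70..68) & ring circle centre
from scipy.optimize import least_squares
g=-.387
for k in range(3):
    u=np.array([np.cos(g),np.sin(g)]); v=np.array([-u[1],u[0]]); x=q[:,:2]@u; y=q[:,:2]@v
    b=[(a+.002,y[(x>=a)&(x<a+.004)].max()) for a in np.arange(x.min()+.008,x.min()+.125,.004)]
    b=np.array(b); p=np.polyfit(b[:,0],b[:,1],1); g+=np.arctan(p[0])
face=np.median(b[:,1]); xr=x.max()-.021; 
k=(x>x.max()-.043); (cx,cy),rr=cv2.minEnclosingCircle(np.c_[x,y][k].astype(np.float32))
print("yaw",g,"handle end x->",x.min()+.070,"ring ->",cx-.120,"face->y0",face-.020,"ring->y0",cy-.008,rr, "std",np.std(b[:,1]))
o=u*((x.min()+.07+cx-.12)/2)+v*(face-.020); print("origin",o)
G=o+u*-.05+v*-.004; print("grip",G, need([G[0],G[1],.03],g+np.pi/2))
print(proj(c,[G[0],G[1],.012]))
```

```text
t 11.05 p [ 0.4834 -0.3454  0.2984] q [-0.13  0.56  1.01  1.9  -0.57  1.   -0.83] f [ 0.4  0.  -0.3] open 0.0853 gf 0.0 ydir [-0.375 -0.927 -0.   ]
1501 [0.01543748 0.02295068 0.0244171 ]
yaw -0.38504102980145954 handle end x-> 0.6274456875766774 ring -> 0.622929220199585 face->y0 -0.139785739130284 ring->y0 -0.1402518438100815 0.021606605499982834 std 0.0006418915460324608
origin [ 0.52690999 -0.36436969]
grip [ 0.47906845 -0.34929696] [np.float64(-0.0051), np.float64(0.0103), np.float64(0.5368), [np.float64(-0.0002), np.float64(1.9998), np.float64(3.9998)]]
[[288.49649486 172.45771316]]
```

View pics/w2.png

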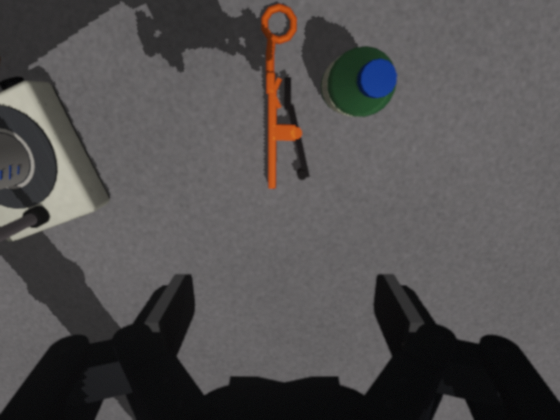

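```bash
python3 -c "
from h import *
print(need([.4840,-.3372,.030],-.385+.09+np.pi/2))"
```

```text
[np.float64(-0.0051), np.float64(-0.0159), np.float64(0.5368), [np.float64(-0.0575), np.float64(1.9425), np.float64(3.9425)]]
```

>>> carry_out([
  {"grip": -1,"tx": -0.005,"ty": -0.016,"tz": 0.1,"turn": -0.057},
  {"grip": -1,"tx": -0.005,"ty": -0.016,"tz": 0.21,"turn": -0.057},
  {"grip": -1,"tx": -0.005,"ty": -0.016,"tz": 0.32,"turn": -0.057},
  {"grip": -1,"tx": -0.005,"ty": -0.016,"tz": 0.41,"turn": -0.057},
  {"grip": -1,"tx": -0.005,"ty": -0.016,"tz": 0.47,"turn": -0.057},
  {"grip": -1,"tx": -0.005,"ty": -0.016,"tz": 0.51,"turn": -0.057},
  {"grip": -1,"tx": -0.005,"ty": -0.016,"tz": 0.53,"turn": -0.057},
  {"grip": -1,"tx": -0.005,"ty": -0.016,"tz": 0.536,"turn": -0.057},
  {"grip": -1,"tx": -0.005,"ty": -0.016,"tz": 0.536,"turn": -0.057},
  {"grip": -0.7,"tx": -0.005,"ty": -0.016,"tz": 0.536,"turn": -0.057},
  {"grip": -0.5,"tx": -0.005,"ty": -0.016,"tz": 0.536,"turn": -0.057},
  {"grip": -0.3,"tx": -0.005,"ty": -0.016,"tz": 0.536,"turn": -0.057},
  {"grip": -0.1,"tx": -0.005,"ty": -0.016,"tz": 0.536,"turn": -0.057},
  {"grip": -0.1,"tx": -0.005,"ty": -0.016,"tz": 0.536,"turn": -0.057},
  {"grip": -0.1,"tx": -0.005,"ty": -0.016,"tz": 0.536,"turn": -0.057},
], newtons=40)

```text
t: 12.98
ee_pos: [0.484, -0.337, 0.031]
eef_rot: [-3.105, 0.465, -0.001]
force: [-0.5, 2.0, 6.1]
opening: 0.0471
grasp_force: 10.0
```

Run:
```python
from h import *
s=state(); im,d=imaging.grab_frame("wrist"); save("w3.png",im)
```

```text
t 12.97 p [ 0.484 -0.337  0.031] q [ 0.14  0.85  0.58  2.05 -0.96  0.53 -0.44] f [-0.5  2.   6.1] open 0.0471 gf 10.0 ydir [-0.293 -0.956 -0.002]
```

View pics/w3.png

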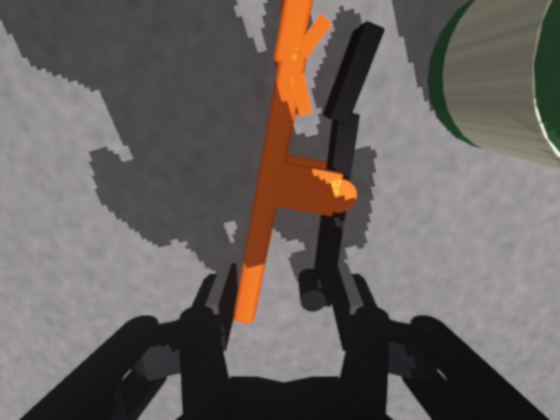

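>>> carry_out([
  {"grip": 0.05,"tx": 0,"ty": 0,"tz": 0,"turn": 0},
  {"grip": 0.15,"tx": 0,"ty": 0,"tz": 0,"turn": 0},
  {"grip": 0.25,"tx": 0,"ty": 0,"tz": 0,"turn": 0},
  {"grip": 0.25,"tx": 0,"ty": 0,"tz": 0,"turn": 0},
  {"grip": 0.25,"tx": 0,"ty": 0,"tz": 0,"turn": 0},
], newtons=40)

```text
t: 13.65
ee_pos: [0.4844, -0.3371, 0.0316]
eef_rot: [-3.105, 0.465, -0.003]
force: [-0.6, 2.5, 9.9]
opening: 0.0323
grasp_force: 14.0
```

>>> carry_out([
  {"grip": 0.25,"tx": 0,"ty": 0,"tz": -0.004,"turn": 0},
  {"grip": 0.35,"tx": 0,"ty": 0,"tz": -0.006,"turn": 0},
  {"grip": 0.45,"tx": 0,"ty": 0,"tz": -0.006,"turn": 0},
  {"grip": 0.6,"tx": 0,"ty": 0,"tz": -0.006,"turn": 0},
  {"grip": 1,"tx": 0,"ty": 0,"tz": -0.006,"turn": 0},
  {"grip": 1,"tx": 0,"ty": 0,"tz": -0.006,"turn": 0},
  {"grip": 1,"tx": 0,"ty": 0,"tz": -0.006,"turn": 0},
  {"grip": 1,"tx": 0,"ty": 0,"tz": -0.006,"turn": 0},
], newtons=45)

```text
t: 14.65
ee_pos: [0.4837, -0.3376, 0.0333]
eef_rot: [3.107, -0.465, -0.0]
force: [-0.0, 0.8, -0.7]
opening: 0.0252
grasp_force: 42.1
```

Run:
```python
from h import *
s=state(); im,d=imaging.grab_frame("wrist"); save("w4.png",im)
```

```text
t 14.65 p [ 0.4837 -0.3376  0.0333] q [ 0.13  0.85  0.59  2.05 -0.95  0.54 -0.44] f [-0.   0.8 -0.7] open 0.0252 gf 42.1 ydir [-0.293 -0.956  0.   ]
```

View pics/w4.png

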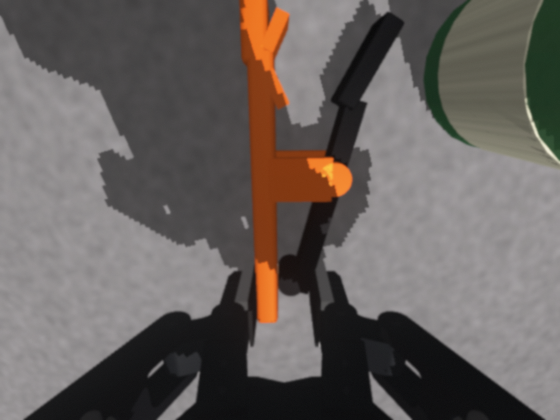

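>>> carry_out([
  {"grip": 1,"tx": 0,"ty": 0,"tz": -0.02,"turn": 0},
  {"grip": 1,"tx": 0,"ty": 0,"tz": -0.07,"turn": 0},
  {"grip": 1,"tx": 0,"ty": 0,"tz": -0.14,"turn": 0},
  {"grip": 1,"tx": 0,"ty": 0,"tz": -0.22,"turn": 0},
  {"grip": 1,"tx": 0,"ty": 0,"tz": -0.31,"turn": 0},
  {"grip": 1,"tx": 0,"ty": 0,"tz": -0.41,"turn": 0},
  {"grip": 1,"tx": 0,"ty": 0,"tz": -0.5,"turn": 0},
  {"grip": 1,"tx": 0,"ty": 0,"tz": -0.53,"turn": 0},
  {"grip": 1,"tx": 0,"ty": 0,"tz": -0.53,"turn": 0},
])

```text
t: 15.82
ee_pos: [0.4837, -0.3375, 0.2988]
eef_rot: [-3.107, 0.464, -0.002]
force: [0.2, 0.3, -0.4]
opening: 0.0251
grasp_force: 42.3
```

```bash
cat >> h.py <<'E'
def orange():
    "orange points of the held clamp, in the tool frame (wrist depth)"
    s=r.get_state(); im,d=imaging.grab_frame("wrist"); c=cam("wrist",s); P=cloud(c,d); I=im.astype(int)
    m=(I[...,0]>110)&(I[...,1]<.62*I[...,0])&(I[...,2]<.4*I[...,0])&np.isfinite(P[...,2])
    R=Ro.from_rotvec(s["eef_rot"]).as_matrix(); q=(P[m]-s["ee_pos"])@R
    return im,q[(abs(q[:,2])<.06)&(abs(q[:,1])<.06)],P,c,s
E
python3 - <<'E'
from h import *
state(); im,q,P,c,s=orange(); np.save("q.npy",q)
print(len(q),q.min(0),q.max(0))
b=[]
for a in np.arange(-.02,.20,.01):
    k=q[(q[:,0]>=a)&(q[:,0]<a+.01)]
    if len(k)>3: print(round(a+.005,3),len(k),np.round([k[:,1].min(),k[:,1].max(),np.median(k[:,2]),np.percentile(k[:,2],10)],4))
E
```

```text
t 15.82 p [ 0.4837 -0.3375  0.2988] q [-0.14  0.55  0.99  1.91 -0.55  0.99 -0.76] f [ 0.2  0.3 -0.4] open 0.0251 gf 42.3 ydir [-0.292 -0.956 -0.   ]
5998 [-0.01636591 -0.01600829  0.00593076] [0.11853384 0.02706257 0.03316675]
-0.015 180 [-0.0127 -0.0035  0.0093  0.0085]
-0.005 405 [-0.0128 -0.0035  0.0092  0.0084]
0.005 386 [-0.0129 -0.0038  0.0092  0.0084]
0.015 283 [-0.0132 -0.0038  0.0091  0.0084]
0.045 96 [-0.0105  0.0257  0.0098  0.009 ]
0.055 794 [-0.0115  0.0271  0.0099  0.009 ]
0.065 331 [-0.0111  0.0232  0.0098  0.0089]
0.075 248 [-0.0119 -0.0059  0.0097  0.0091]
0.085 592 [-0.0118  0.0013  0.0098  0.009 ]
0.095 631 [-0.0121 -0.0017  0.0099  0.0091]
0.105 1083 [-0.0153 -0.0006  0.0101  0.0091]
0.115 969 [-0.016   0.0012  0.0102  0.0092]
```

```bash
python3 -c "
from h import *
print(need([.4589,-.0281,.30],-.03+np.pi/2))"
```

```text
[np.float64(-0.2271), np.float64(-0.5761), np.float64(-0.0041), [np.float64(-0.1698), np.float64(1.8302), np.float64(3.8302)]]
```

>>> carry_out([
  {"grip": 1,"tx": -0.04,"ty": -0.1,"tz": 0,"turn": -0.03},
  {"grip": 1,"tx": -0.08,"ty": -0.2,"tz": 0,"turn": -0.06},
  {"grip": 1,"tx": -0.12,"ty": -0.3,"tz": 0,"turn": -0.1},
  {"grip": 1,"tx": -0.16,"ty": -0.4,"tz": 0,"turn": -0.13},
  {"grip": 1,"tx": -0.2,"ty": -0.5,"tz": 0,"turn": -0.16},
  {"grip": 1,"tx": -0.22,"ty": -0.56,"tz": 0,"turn": -0.17},
  {"grip": 1,"tx": -0.227,"ty": -0.576,"tz": 0,"turn": -0.17},
  {"grip": 1,"tx": -0.227,"ty": -0.576,"tz": 0,"turn": -0.17},
  {"grip": 1,"tx": -0.227,"ty": -0.576,"tz": 0,"turn": -0.17},
])

```text
t: 17.0
ee_pos: [0.4592, -0.0307, 0.2982]
eef_rot: [3.14, -0.051, -0.0]
force: [1.3, -0.2, -0.7]
opening: 0.0251
grasp_force: 42.5
```

Run:
```python
from h import *
state(); im,q,P,c,s=orange(); save("w5.png",im,(180,0,460,210),2.8)
print(len(q),q.min(0),q.max(0)); k=q[q[:,0]<.02]; print(k[:,1].min())
m=(P[...,2]>.205)&(P[...,2]<.225)&(np.hypot(P[...,0]-.556,P[...,1]+.043)<.02)
if m.sum(): print("rodtop",m.sum(),P[m].mean(0),cv2.minEnclosingCircle(P[m][:,:2].astype(np.float32)))
print("proj rodtop",proj(c,[.556,-.0433,.215]))
R=Ro.from_rotvec(s["eef_rot"]).as_matrix()
for n,v in(("mouth",[.0975,.0123,.0215]),("ring",[.1735,.0073-.008,.0215])): X=s["ee_pos"]+R@v; print(n,X,proj(c,X))
m=(P[...,2]>.12)&(P[...,2]<.15)&(np.hypot(P[...,0]-.631,P[...,1]+.048)<.05)
print(m.sum())
```

```text
t 17.0 p [ 0.4592 -0.0307  0.2982] q [-0.88  0.35  1.1   2.17 -0.42  0.85 -1.13] f [ 1.3 -0.2 -0.7] open 0.0251 gf 42.5 ydir [-0.033 -0.999  0.001]
10971 [-0.01651006 -0.01524654  0.00529978] [0.11859787 0.02665252 0.03170461]
-0.01323143970064175
rodtop 476 [ 0.55556649 -0.04386947  0.21377919] ((0.5554386377334595, -0.043936584144830704), 0.0069403257220983505)
proj rodtop [[300.56749714  78.30728066]]
mouth [ 0.55627451 -0.0461808   0.27670481] [[315.35623582  66.65795056]]
ring [ 0.63265981 -0.03567915  0.27668709] [[ 282.72863963 -161.74306099]]
479
```

View pics/w5.png

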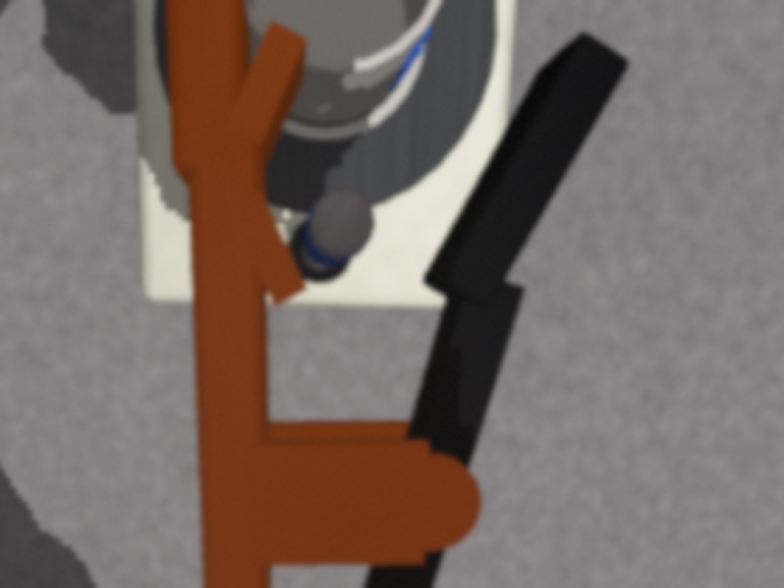

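Run:
```python
from h import *
s=state(); c=cam("wrist",s); R=Ro.from_rotvec(s["eef_rot"]).as_matrix()
for n,u,v in(("apex",265,160),("armend lo",280,300),("armend lo tip",303,288),("armend hi",305,42),("armend hi2",272,25),("lever inner lo",428,280),("lever inner hi",540,75),("lever in mid",480,185)):
    px=(180+(u+.5)/2.8-.5,(v+.5)/2.8-.5); z=s["ee_pos"][2]-.0095; X=atz(c,px,z); t=R.T@(X-s["ee_pos"]); print(n,np.round(t,4),"clamp",np.round([t[0]-.0535,.0073-t[1]],4))
yaw=-.03;rod=np.array([.5556,-.0437]);u=np.array([np.cos(yaw),np.sin(yaw)]);w=np.array([-u[1],u[0]])
for y in(-.005,-.001): 
  T=rod-u*.0975-w*-(.0073-y); print(y,T,need([T[0],T[1],.196],yaw+np.pi/2))
```

```text
t 17.05 p [ 0.4594 -0.0307  0.2983] q [-0.88  0.35  1.1   2.17 -0.42  0.85 -1.13] f [ 1.2  0.4 -0.8] open 0.0251 gf 42.5 ydir [-0.033 -0.999  0.001]
apex [ 0.0996 -0.0037  0.0095] clamp [0.0461 0.011 ]
armend lo [ 0.0822 -0.0019  0.0095] clamp [0.0287 0.0092]
armend lo tip [0.0837 0.0012 0.0095] clamp [0.0302 0.0061]
armend hi [0.1134 0.0014 0.0095] clamp [0.0599 0.0059]
armend hi2 [ 0.1154 -0.0027  0.0095] clamp [0.0619 0.01  ]
lever inner lo [0.0848 0.018  0.0095] clamp [ 0.0313 -0.0107]
lever inner hi [0.1099 0.0312 0.0096] clamp [ 0.0564 -0.0239]
lever in mid [0.0967 0.0243 0.0095] clamp [ 0.0432 -0.017 ]
-0.005 [ 0.45851282 -0.02848097] [np.float64(-0.0019), np.float64(-0.0045), np.float64(0.2046), [np.float64(-0.0019), np.float64(1.9981), np.float64(3.9981)]]
-0.001 [ 0.45839283 -0.03247917] [np.float64(-0.0019), np.float64(0.0035), np.float64(0.2047), [np.float64(-0.0019), np.float64(1.9981), np.float64(3.9981)]]
```

>>> carry_out([
  {"grip": 1,"tx": -0.004,"ty": 0.0005,"tz": 0.03,"turn": -0.002},
  {"grip": 1,"tx": -0.004,"ty": 0.0005,"tz": 0.06,"turn": -0.002},
  {"grip": 1,"tx": -0.004,"ty": 0.0005,"tz": 0.08,"turn": -0.002},
  {"grip": 1,"tx": -0.004,"ty": 0.0005,"tz": 0.08,"turn": -0.002},
  {"grip": 1,"tx": -0.004,"ty": 0.0005,"tz": 0.08,"turn": -0.002},
])

```text
t: 17.68
ee_pos: [0.4577, -0.0294, 0.2584]
eef_rot: [3.141, -0.042, 0.001]
force: [0.8, -0.7, -1.3]
opening: 0.025
grasp_force: 42.6
```

```bash
cat > fit.py <<'E'
from h import *
s=state(); im,q,P,c,s=orange(); R=Ro.from_rotvec(s["eef_rot"]).as_matrix()
m=(P[...,2]>.209)&(P[...,2]<.222)&(np.hypot(P[...,0]-.5556,P[...,1]+.0437)<.012)&(im.max(-1).astype(int)-im.min(-1)<40)
(x,y),rr=cv2.minEnclosingCircle(P[m][:,:2].astype(np.float32)); print("rod",x,y,rr)
for X in([x,y,.215],[.5556,-.0437,.215]): t=R.T@(np.array(X)-s["ee_pos"]); print("rod in clamp",np.round([t[0]-.0545,.0073-t[1]],4))
k=q[q[:,0]<.02]; print("face",k[:,1].min(),"end",q[:,0].min(),"z",np.median(k[:,2]))
E
python3 fit.py
```

```text
t 17.68 p [ 0.4577 -0.0294  0.2584] q [-0.8   0.4   1.01  2.21 -0.5   0.77 -1.05] f [ 0.8 -0.7 -1.3] open 0.025 gf 42.6 ydir [-0.027 -1.     0.   ]
rod 0.555548369884491 -0.044196028262376785 0.0070928772911429405
rod in clamp [ 0.0437 -0.0049]
rod in clamp [ 0.0438 -0.0044]
face -0.013200616008664599 end -0.016307649619326268 z 0.009103326245948513
```

>>> carry_out([
  {"grip": 1,"tx": 0,"ty": 0.004,"tz": 0.005,"turn": 0},
  {"grip": 1,"tx": 0,"ty": 0.004,"tz": 0.02,"turn": 0},
  {"grip": 1,"tx": 0,"ty": 0.004,"tz": 0.035,"turn": 0},
  {"grip": 1,"tx": 0,"ty": 0.004,"tz": 0.05,"turn": 0},
  {"grip": 1,"tx": 0,"ty": 0.004,"tz": 0.05,"turn": 0},
])

```text
t: 18.35
ee_pos: [0.4568, -0.0311, 0.2326]
eef_rot: [3.141, -0.042, -0.003]
force: [-0.2, -0.4, -0.8]
opening: 0.0252
grasp_force: 42.6
```

```bash
python3 fit.py
```

```text
t 18.35 p [ 0.4568 -0.0311  0.2326] q [-0.74  0.44  0.95  2.24 -0.56  0.72 -0.99] f [-0.2 -0.4 -0.8] open 0.0252 gf 42.6 ydir [-0.027 -1.     0.   ]
rod 0.5557666420936584 -0.044242843985557556 0.007217483129352331
rod in clamp [ 0.0448 -0.0031]
rod in clamp [ 0.0446 -0.0026]
face -0.013285080222344826 end -0.01584110688216927 z 0.009132022702687353
```

>>> carry_out([
  {"grip": 1,"tx": 0,"ty": 0,"tz": 0.02,"turn": 0},
  {"grip": 1,"tx": 0.001,"ty": 0,"tz": 0.04,"turn": 0},
  {"grip": 1,"tx": 0.001,"ty": 0,"tz": 0.06,"turn": 0},
  {"grip": 1,"tx": 0.001,"ty": 0,"tz": 0.073,"turn": 0},
  {"grip": 1,"tx": 0.001,"ty": 0.003,"tz": 0.073,"turn": 0},
  {"grip": 1,"tx": 0.001,"ty": 0.006,"tz": 0.073,"turn": 0},
  {"grip": 1,"tx": 0.001,"ty": 0.006,"tz": 0.073,"turn": 0},
])

```text
t: 19.27
ee_pos: [0.458, -0.0345, 0.1971]
eef_rot: [-3.141, 0.043, -0.001]
force: [0.2, -0.7, -1.2]
opening: 0.0254
grasp_force: 42.6
```

```bash
python3 fit.py
```

```text
t 19.27 p [ 0.458  -0.0345  0.1971] q [-0.66  0.49  0.87  2.27 -0.65  0.64 -0.91] f [ 0.2 -0.7 -1.2] open 0.0254 gf 42.6 ydir [-0.027 -1.    -0.   ]
rod 0.5557198524475098 -0.04431300237774849 0.007050877902656794
rod in clamp [0.0434 0.0001]
rod in clamp [0.0433 0.0007]
face -0.013345672750356532 end -0.01601499239902281 z 0.009078529033568693
```

>>> carry_out([
  {"grip": 0.4,"tx": 0,"ty": 0,"tz": 0,"turn": 0},
  {"grip": 0.34,"tx": 0,"ty": 0,"tz": 0,"turn": 0},
  {"grip": 0.28,"tx": 0,"ty": 0,"tz": 0,"turn": 0},
  {"grip": 0.22,"tx": 0,"ty": 0,"tz": 0,"turn": 0},
  {"grip": 0.16,"tx": 0,"ty": 0,"tz": 0,"turn": 0},
  {"grip": 0.1,"tx": 0,"ty": 0,"tz": 0,"turn": 0},
  {"grip": 0.05,"tx": 0,"ty": 0,"tz": 0,"turn": 0},
  {"grip": 0,"tx": 0,"ty": 0,"tz": 0,"turn": 0},
  {"grip": -0.1,"tx": 0,"ty": 0,"tz": 0,"turn": 0},
  {"grip": -0.2,"tx": 0,"ty": 0,"tz": 0,"turn": 0},
  {"grip": -0.35,"tx": 0,"ty": 0,"tz": 0,"turn": 0},
  {"grip": -0.5,"tx": 0,"ty": 0,"tz": 0,"turn": 0},
  {"grip": -0.7,"tx": 0,"ty": 0,"tz": 0,"turn": 0},
  {"grip": -0.7,"tx": 0,"ty": 0,"tz": 0,"turn": 0},
])

```text
t: 21.08
ee_pos: [0.4578, -0.0341, 0.1968]
eef_rot: [-3.141, 0.042, -0.0]
force: [-0.8, -0.7, -0.7]
opening: 0.0723
grasp_force: 0.0
```

Run:
```python
from h import *
state(); im,q,P,c,s=orange()
for a in np.arange(-.02,.13,.015):
    k=q[(q[:,0]>=a)&(q[:,0]<a+.015)]
    if len(k)>3: print(round(a+.0075,3),len(k),np.round([k[:,1].min(),k[:,1].max(),np.median(k[:,2]),np.percentile(k[:,2],10)],4))
save("w6.png",im)
```

```text
t 21.07 p [ 0.4578 -0.0341  0.1968] q [-0.66  0.49  0.87  2.27 -0.65  0.64 -0.91] f [-0.8 -0.7 -0.7] open 0.0723 gf 0.0 ydir [-0.026 -1.    -0.   ]
-0.012 204 [-0.023  -0.0136  0.0066  0.0059]
0.002 643 [-0.0228 -0.0114  0.0076  0.0066]
0.017 636 [-0.0204 -0.0103  0.0091  0.0082]
0.032 564 [-0.0176 -0.0091  0.0108  0.0099]
0.047 2001 [-0.016   0.0254  0.0129  0.0119]
0.062 2207 [-0.014   0.025   0.0139  0.013 ]
0.077 710 [-0.012   0.0006  0.0158  0.0148]
0.092 1060 [-0.0098  0.0037  0.0174  0.0163]
0.107 1146 [-0.0094  0.0078  0.0191  0.018 ]
0.122 396 [-0.0079  0.0082  0.0202  0.0193]
```

View pics/w6.png

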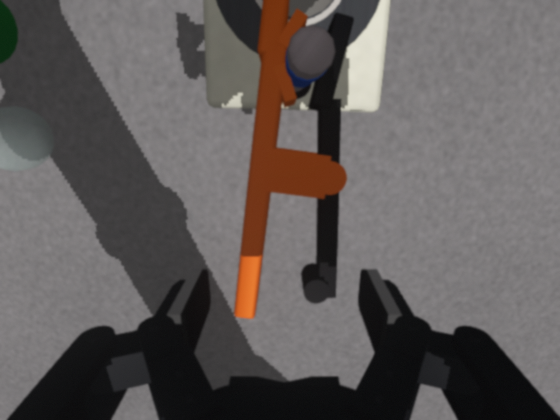

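>>> carry_out([
  {"grip": -0.7,"tx": 0,"ty": 0,"tz": -0.05,"turn": 0},
  {"grip": -0.7,"tx": 0,"ty": 0,"tz": -0.1,"turn": 0},
  {"grip": 0,"tx": -0.01,"ty": -0.003,"tz": -0.12,"turn": 0},
  {"grip": 0.53,"tx": -0.01,"ty": -0.003,"tz": -0.12,"turn": 0},
  {"grip": 0.53,"tx": -0.01,"ty": -0.003,"tz": -0.12,"turn": 0},
  {"grip": 0.53,"tx": -0.01,"ty": -0.003,"tz": -0.12,"turn": 0},
  {"grip": 0.53,"tx": -0.01,"ty": -0.003,"tz": -0.12,"turn": 0},
  {"grip": 0.53,"tx": -0.01,"ty": -0.003,"tz": -0.12,"turn": 0},
])

```text
t: 22.12
ee_pos: [0.4528, -0.0327, 0.2566]
eef_rot: [3.141, -0.042, -0.001]
force: [0.6, 0.0, -0.6]
opening: 0.0201
grasp_force: 0.0
```

```bash
cat > tilt.py <<'E'
from h import *
s=state(); im,d=imaging.grab_frame("wrist"); c=cam("wrist",s); P=cloud(c,d); I=im.astype(int)
m=(I[...,0]>90)&(I[...,1]<.62*I[...,0])&(I[...,2]<.4*I[...,0])&(P[...,2]>.13)&(P[...,2]<.21)&(P[...,0]>.42)&(P[...,0]<.72)&(abs(P[...,1]+.04)<.07)
q=P[m]; q=q[q[:,0]<.60]
# top-face plane: iterative robust fit
k=np.ones(len(q),bool)
for i in range(12):
    A=np.c_[q[:,0]-.5557,q[:,1]+.044,np.ones(len(q))]; p=np.linalg.lstsq(A[k],q[k,2],rcond=None)[0]; e=q[:,2]-A@p; k=(e>-.0015)&(e<.0025)
print("n",k.sum(),len(q),"slope x,y",p[:2],"top z at rod",p[2],"xmin",q[:,0].min(),"end y",q[q[:,0]<q[:,0].min()+.01][:,1].mean())
t=q[k]
e=np.array([(a,t[(t[:,0]>=a)&(t[:,0]<a+.005)][:,1].max()) for a in np.arange(t[:,0].min()+.003,.53,.005) if ((t[:,0]>=a)&(t[:,0]<a+.005)).sum()>5])
yaw=np.arctan(np.polyfit(e[:,0],e[:,1],1)[0]); print("yaw",yaw)
u=np.array([np.cos(yaw),np.sin(yaw)]);w=np.array([-u[1],u[0]]); print("ring est",np.array([.5557,-.0440])+u*.076+w*.006)
E
python3 tilt.py
```

```text
t 22.12 p [ 0.4528 -0.0327  0.2566] q [-0.8   0.4   1.01  2.23 -0.5   0.76 -1.04] f [ 0.6  0.  -0.6] open 0.0201 gf 0.0 ydir [-0.027 -1.     0.   ]
n 5231 5619 slope x,y [-0.10913169  0.01070235] top z at rod 0.1786593873535491 xmin 0.4472697245328292 end y -0.01581652441564022
yaw -0.16173419904101477
ring est [ 0.63167434 -0.05031658]
```

>>> carry_out([
  {"grip": 0.53,"tx": 0,"ty": 0,"tz": 0.04,"turn": 0},
  {"grip": 0.53,"tx": 0,"ty": 0,"tz": 0.075,"turn": 0},
  {"grip": 0.53,"tx": 0,"ty": 0,"tz": 0.084,"turn": 0},
  {"grip": 0.53,"tx": 0,"ty": 0,"tz": 0.09,"turn": 0},
  {"grip": 0.53,"tx": 0,"ty": 0,"tz": 0.09,"turn": 0},
])

```text
t: 22.8
ee_pos: [0.4531, -0.0327, 0.2121]
eef_rot: [3.141, -0.042, 0.001]
force: [0.5, -0.1, -0.5]
opening: 0.0201
grasp_force: 0.0
```

```bash
python3 tilt.py
```

```text
t 22.8 p [ 0.4531 -0.0327  0.2121] q [-0.7   0.47  0.91  2.27 -0.61  0.67 -0.95] f [ 0.5 -0.1 -0.5] open 0.0201 gf 0.0 ydir [-0.027 -1.     0.   ]
n 7938 8121 slope x,y [-0.06426472  0.0098346 ] top z at rod 0.17856605407023357 xmin 0.45682106948025547 end y -0.01655050135902917
yaw -0.16102209874015966
ring est [ 0.63167882 -0.05026248]
```

>>> carry_out([
  {"grip": 0.53,"tx": 0,"ty": 0,"tz": 0.005,"turn": 0},
  {"grip": 0.53,"tx": 0,"ty": 0,"tz": 0.01,"turn": 0},
  {"grip": 0.53,"tx": 0,"ty": 0,"tz": 0.014,"turn": 0},
  {"grip": 0.53,"tx": 0,"ty": 0,"tz": 0.014,"turn": 0},
])

```text
t: 23.35
ee_pos: [0.4528, -0.0325, 0.2047]
eef_rot: [3.141, -0.042, -0.0]
force: [0.3, 0.1, 0.1]
opening: 0.0202
grasp_force: 0.0
```

```bash
python3 tilt.py
```

```text
t 23.35 p [ 0.4528 -0.0325  0.2047] q [-0.68  0.48  0.89  2.27 -0.63  0.65 -0.93] f [0.3 0.1 0.1] open 0.0202 gf 0.0 ydir [-0.027 -1.     0.   ]
n 8291 8588 slope x,y [-0.00342772 -0.00035861] top z at rod 0.17829404705433005 xmin 0.4567325407302296 end y -0.01633995144217872
yaw -0.16224256771842147
ring est [ 0.63167112 -0.05035521]
```

Level now. Retreat upward and back, then check with the wrist and fixed cameras.

>>> carry_out([
  {"grip": 0.53,"tx": 0,"ty": 0,"tz": -0.02,"turn": 0},
  {"grip": 0.53,"tx": 0,"ty": 0,"tz": -0.08,"turn": 0},
  {"grip": 0.53,"tx": 0,"ty": 0,"tz": -0.16,"turn": 0},
  {"grip": 0.53,"tx": 0,"ty": 0,"tz": -0.2,"turn": 0},
  {"grip": 0.53,"tx": 0,"ty": 0,"tz": -0.2,"turn": 0},
])

```text
t: 24.02
ee_pos: [0.4539, -0.0327, 0.3064]
eef_rot: [-3.14, 0.041, -0.006]
force: [-0.5, 0.0, -0.2]
opening: 0.0202
grasp_force: 0.0
```

Run:
```python
import tilt
from h import *
P=tilt.P;d=P[...,2]
a,dt=imaging.grab_frame("top"); b,ds=imaging.grab_frame("scene")
def cr(im,x,y,w,h,W,H): return cv2.resize(im[y:y+h,x:x+w],(W,H),interpolation=cv2.INTER_CUBIC)
save("fin.png",np.hstack([cr(b,220,170,100,100,400,400),cr(tilt.im,150,0,300,300,400,400)]))
# bystanders: shift between first and now in scene view
S=np.load("scene.npz")
c=cam("scene");P0=cloud(c,S["d"]);P1=cloud(c,ds)
for n,x,y in(("amber",.757,-.045),("reagent",.55,-.45),("flask",.515,.215),("jar",.545,.408),("green",.62,.238)):
    for Q in(P0,P1):
        m=(Q[...,2]>.02)&(np.hypot(Q[...,0]-x,Q[...,1]-y)<.05); print(n,m.sum(),np.round(Q[m].mean(0),4))
```

```text
t 24.02 p [ 0.4539 -0.0327  0.3064] q [-0.91  0.33  1.12  2.17 -0.39  0.86 -1.14] f [-0.5  0.  -0.2] open 0.0202 gf 0.0 ydir [-0.026 -1.    -0.001]
n 3190 3607 slope x,y [-0.00439915  0.00179767] top z at rod 0.17832730819019402 xmin 0.44579889227696956 end y -0.015050152102379678
yaw -0.16545883208995632
ring est [ 0.63165029 -0.05059952]
amber 662 [ 0.7799 -0.0557  0.0887]
amber 659 [ 0.7798 -0.0557  0.0885]
reagent 703 [ 0.5683 -0.4536  0.0887]
reagent 708 [ 0.5683 -0.4535  0.0884]
flask 304 [0.5286 0.2108 0.0666]
flask 309 [0.5287 0.2111 0.0657]
jar 354 [0.5545 0.4018 0.058 ]
jar 351 [0.5546 0.4018 0.0583]
green 444 [0.6222 0.2331 0.0578]
green 440 [0.622  0.2335 0.058 ]
```

View pics/fin.png

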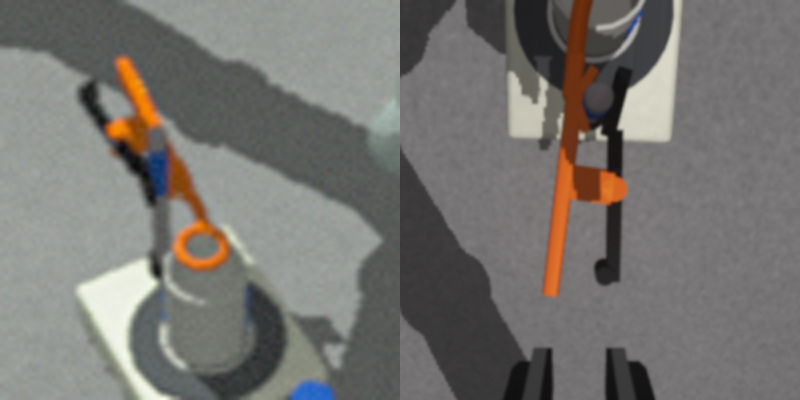

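```bash
python3 -c "
from cell import job; print(job.finish_job())"
```

```text
the job is handed in; nothing more can be done
None
```

The beaker stands on the white ring and the clamp grips the blue band by itself, level, with its probe ring over the beaker's mouth. The bottles, flask and jar have not moved, the arm is clear of everything, and the job was handed in at about 24 s; no verdict was returned.

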